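# Draw the die punch and hold it for the sheet

### The job

On the guided punch die, free the punch by turning the black wing knob about a quarter turn clockwise, so that its keeper arm swings off the flange. Then take the thick punch by its stem and draw it straight up in its bore by about 30 mm without letting it bind and without pulling it out of the guide, so that sheet can be slid into the slot below; finish while holding it still and upright there. Leave the other things on the bench where they are.

Things in the scene. Friction and masses are not known exactly. Their poses are not given: they have to be found in the camera images.
- die: guided punch die: steel block 150 (x) x 76 (y) x 66 mm (z), fixed to the bench at any yaw; origin under its centre. The upper guide is 40 mm thick with a 21 mm bore on the axis x = -50, y = 0 mm; under it a sheet slot 6 mm high at the punch end, then a 20 mm lower die. Top face at z = 66 mm
- punch: steel punch in the bore: shank 20 mm thick and 58 mm long below a flange 44 mm across, 6 mm thick, that rests on the block's top; above it a round stem. 0.25 to 0.5 kg, loose, 1 mm play, no spring: it drops home if let go. Origin on its axis at the flange's underside, z up the axis. Raised 18 mm its end clears the slot; raised 40 mm it has 18 mm left in the guide
- punch_stem (a point): point on the punch's axis in the bare round stem by which it is gripped, 34 mm above the punch origin; the stem is 20 mm thick and 50 mm tall, from 6 to 56 mm above that origin
- keeper_grip (a point): on the clamp knob's upright axis (at x = 30, y = 0 mm of the die), 33 mm above the block's top, in the black wing bar 44 mm long, 12 mm thick, 14 to 41 mm above the block's top. Under the bar and parallel to it the steel keeper arm, 14 mm wide, 7.5 to 13.5 mm above the block's top, reaches 68 mm from the axis. The point's x axis is along the bar, away from the arm
- keeper (a joint): turn of the clamp knob in rad: 0 locked (bar and arm along the die's x axis, arm to its -x, over the punch's flange), growing clockwise seen from above to a stop at 1.65; the arm swings out over the die's +y side and clears the flange beyond about 0.4. Stiff (0.08 N m), stays where it is left
- punch_rack: bystander: pale wooden block 110 x 45 x 30 mm with three thin punches (10, 16 and 12 mm thick) standing 45 mm out of it; origin under its centre
- mallet: bystander: hammer about 220 mm long lying down; origin under its middle
- bench_block: bystander: steel slab 60 x 60 x 20 mm; origin under its centre
- stone_box: bystander: open white box 60 x 60 x 18 mm with two stones; origin under its centre
- bowl: bystander: terracotta bowl 90 mm across, 40 mm high; origin under its centre
- mandrel: bystander: tapered steel ring mandrel standing upright, 40 mm across at the foot, 160 mm high; origin under its foot
- flux_jar: bystander: amber jar 56 mm across, 75 mm high; origin under its centre
Not all that is in view belongs to the job. Of the things like the die, leave any that is brown; of the rest the smaller one is meant. Leave any pink look-alike of the punch alone.

How it is judged:
On the way, in this order (a step that is already met when the one before it is completed fails the run):
1. the knob is turned at least 1.0 rad from locked while the punch is still home (value of joint keeper above 1 rad and z of punch in the frame of die below 0.071 m), for 0.2 s.
2. the punch is drawn up 20 to 40 mm (z of punch in the frame of die between 0.086 and 0.106 m), for 0.2 s.
At the end, for the whole second after the job is handed in: The fingers hold the punch (over 2 N) still and upright (within 0.06 rad), raised 20 to 40 mm above home and within 4 mm of the bore axis, not wedged in the die nor propped on the keeper (contact under 15 N); the knob is still over 1.0 rad from locked (all of step 2 and value of joint keeper above 1 rad and x of punch in the frame of die between -0.054 and -0.046 m and y of punch in the frame of die between -0.004 and 0.004 m and angle between punch's own z axis and vertical below 0.06 rad and linear speed of punch below 0.01 m/s and contact force between the fingers and punch above 2 N and contact force between punch and die below 15 N); the arm keeps its last pose, push and grip.
It fails at once if the punch is pulled out of the guide (lifted over 54 mm) (z of punch in the frame of die above 0.12 m).
It fails at once if the punch binds hard in the bore or against the keeper (over 45 N) (contact force between punch and die above 45 N).
It fails at once if a bystander is moved over 25 mm (distance of any of punch_rack, mallet, bench_block, stone_box, bowl, mandrel, flux_jar from where it was at the start of the episode above 0.025 m).
It also fails if it takes over 48 s, if anything falls off the work surface, if the arm or the gripper's body presses on something with over 40 N, if the wrist force passes 120 N, or if a joint passes its speed limit or range.

### The arm

A 6-joint arm with a two-finger parallel gripper is mounted at the origin on the work surface. World frame = base frame: x ahead of the robot, y to its left, z up, the work surface at z = 0. Lengths are in m, angles in rad, forces in N, time in s.
With the tool pointing down it reaches from about 0.25 to 0.725 m from the base axis. Payload 4 kg.
Tool frame: the origin (TCP) lies at the very end of the fingers, on their centre line; the grasp point (between the pads) lies 19 mm behind it; z points along the fingers, y is the line along which they close (so a half turn about z gives the same grasp; the last joint's range is limited). The gripper opens to 85 mm and grips with 20 to 120 N. Pads are 22 mm wide; open, the fingers measure 114 mm over their backs; the gripper's body (76 mm by 85 mm) begins 54 mm behind the grasp point. The pads swing forward as they close: fully open they stand 13 mm farther back than shut.
Start: joints at [1.245, 0.241, 0.005, 1.335, 0, 1.571], TCP at [0.16, 0.474, 0.209] pointing down, gripper open.
Joint ranges: [-2.72, 2.72], [-1.05, 1.87], [-1.09, 1.28], [-1.99, 2.15], [-1.42, 1.44], [-3.14, 3.14]. Speed limits (rad/s): [2.79, 2.79, 3.14, 3.14, 3.14, 3.14].

### API

Orientations are given as a unit quaternion [x, y, z, w].
In Python, from workcell import bot gives the robot as it stands.
- The arm moves only by the tool carry_out, never from a script. Its argument "increments" is one flat list of numbers, 5 for each row, row after row: the finger opening in cm, from 0 to 8.54, then the shift along the tool's x, y, z in cm, then the turn about the tool's z in rad. A call has exactly 5 rows; each row shifts and turns the commanded pose from where the row before left it, along the tool's axes as they then stand; what a row does not reach is not made up. A row lasts 1/8 s, in which the tool goes at most 62.5 mm and 10.7 degrees, less where a joint would pass 70% of its speed; a pose out of reach is approached as far as the arm can. A call with a gripper value outside its range is refused whole. The fingers move at their own pace and stop on an object; the grip force is fixed at half the most. Time passes only in rows, so rows that do not move let the fingers close, or fill a call up. It gives the time, the measured TCP pose, the force, the opening and the grip force at its end, in the units of the state.
- bot.get_obs(): the state, without advancing time (a new reading comes with each control period).
- bot.camera(name): name is "scene" or "top"; returns a dict with "pixels" (480x640x3 uint8, blue, green, red), "range_z" (480x640 float32, m along the optical axis (not along the pixel's ray), 0 where there is no reading), "mtx" (3x3 intrinsics, pixels), "eye" and "attitude" of the camera in the world. Camera axes: x right, y down, z forward; pixel columns grow to the right and rows downward; lengths in m; the calibration is good to about 2 mm. A picture is of the moment at which its call begins.
- bot.job_done(): hands the job in; it is judged then, once.
Trained networks look in a picture, given as the dict that the camera call returned (one of the last four; its "shot" number tells which), for a name from the list of things; names that differ only in an ending like _2 or _b are one class to them, and where a whole thing is asked for, a point or a joint stands for the part that bears it (a point fixed in the world has none). Each returns a list of dicts, best first, with "p" (0 to 1); they miss things now and then, are a little off and sometimes report something else, mostly with a low value. They report only what shows in the picture. A call takes as long as a camera call. They do not tell look-alikes from the thing itself.
- bot.find_in(picture, name): "xyz" ([x, y, z] in m, in the coordinates of the camera as it stood for that picture, good to about 4 mm: the middle of the surface that is visible of it).
- bot.regions_of(picture, name): "mask" (480x640 bool, what is visible of it).
- bot.place_of(picture, name): "xyz" ([x, y, z] in m, in the coordinates of the camera as it stood for that picture, good to about 4 mm: a listed point, or the origin of a listed thing).
The state is a dict: "clock": time; "joint_pos": joint angles; "joint_vel": joint speeds; "tau": joint torques, N m; "eef_pos": TCP position; "tool_rot": TCP orientation; "ft_force": force on the tool from outside, world axes, zero at the start; "ft_torque": the same for the moment, N m; "grip_width": finger opening in m; "grasp_force": force on a finger pad.
Only numpy, scipy, OpenCV 4.12 (cv2) and the standard library are available. Lean on these libraries where they do the work, as an engineer would, in place of code of your own. Each camera call takes 0.05 s, during which the arm holds its last target. There are 200 camera calls.

## Working session

There is one attempt and no reset: what is moved stays moved. The work goes in short steps, Python scripts to look and compute and a tool call to move; the robot and the scene stay as the last step left them, time stands still between calls to the robot, and variables do not carry over. Pictures are saved under pics/ and viewed, at most 10 in all, crops included, and the job is handed in when it is done.

Besides the shell and the picture viewer there is one more tool, called after "Emit:" by a JSON object that holds its "fn" and its "kwargs", one argument or row to a line. carry_out: Moves the arm, as the interface text tells. Its arguments: {"type":"object","properties":{"increments":{"type":"array","items":{"type":"number"}}},"required":["increments"]}

```bash
ls; mkdir -p pics; cat > h.py <<'E'
import numpy as np,cv2
from scipy.spatial.transform import Rotation as R
from workcell import bot
def cam(n):
    c=bot.camera(n); a=np.array(c["attitude"]); c["R"]=a if a.shape==(3,3) else R.from_quat(a).as_matrix(); c["t"]=np.array(c["eye"]); return c
def w(c,p): return c["R"]@np.array(p)+c["t"]
def px(c,p):
    q=c["R"].T@(np.array(p)-c["t"]); u=c["mtx"]@q; return u[:2]/u[2]
def cloud(c):
    v,u=np.mgrid[:480,:640]; z=c["range_z"]; K=c["mtx"]
    P=np.stack([(u-K[0,2])/K[0,0]*z,(v-K[1,2])/K[1,1]*z,z],-1); return P@c["R"].T+c["t"]
E
python3 - <<'E'
from h import *
for n in("top","scene"):
    c=cam(n); cv2.imwrite(f"pics/{n}0.png",c["pixels"]); print(n,c["eye"],c["attitude"])
    for k in("die","punch","punch_stem","keeper_grip"):
        for d in bot.place_of(c,k): 
            x=w(c,d["xyz"]); print(k,round(d["p"],2),x.round(3),px(c,x).round())
print(bot.get_obs())
E
```

```text
pics
top [0.32637812 0.03710412 1.3627981 ] [-0.69440129  0.71583951 -0.04857097  0.05496819]
die 0.92 [0.726 0.073 0.001] [304. 157.]
die 0.86 [ 0.521  0.088 -0.003] [300. 240.]
die 0.71 [ 0.302  0.208 -0.003] [251. 334.]
punch 0.72 [ 0.705 -0.302 -0.005] [457. 161.]
punch 0.7 [0.564 0.056 0.065] [312. 217.]
punch 0.55 [ 0.594 -0.055  0.058] [360. 204.]
punch_stem 0.56 [ 0.592 -0.056  0.089] [361. 202.]
punch_stem 0.5 [0.561 0.059 0.096] [311. 216.]
keeper_grip 0.76 [0.706 0.092 0.098] [294. 154.]
keeper_grip 0.63 [0.499 0.104 0.099] [291. 244.]
keeper_grip 0.55 [0.267 0.222 0.128] [237. 353.]
scene [1.16658362 0.38736733 1.16870508] [ 0.49769473  0.81755643 -0.24734774 -0.15073332]
die 0.92 [ 0.308  0.204 -0.   ] [426. 212.]
die 0.83 [0.727 0.075 0.001] [289. 335.]
die 0.72 [0.5   0.099 0.1  ] [350. 231.]
die 0.64 [0.526 0.083 0.003] [337. 262.]
die 0.5 [0.611 0.188 0.002] [364. 313.]
punch 0.77 [ 0.594 -0.055  0.056] [265. 248.]
punch 0.67 [0.565 0.055 0.066] [317. 255.]
punch_stem 0.85 [ 0.593 -0.055  0.092] [264. 239.]
punch_stem 0.56 [0.565 0.054 0.099] [317. 247.]
keeper_grip 
[... 205 characters left out ...]
pos': array([ 1.24498736e+00,  2.40620425e-01,  4.98517065e-03,  1.33521469e+00,
       -1.71575921e-05,  1.57079856e+00]), 'joint_vel': array([ 2.56773839e-04,  5.30615456e-05,  1.09581770e-06, -9.95493486e-04,
        8.48379891e-04, -7.45712502e-04]), 'tau': array([ 1.30329277e-04, -3.71858132e+01,  2.52462029e+01,  2.72239675e-03,
        1.08613926e-05,  1.14218992e-05]), 'eef_pos': array([0.16003811, 0.47367992, 0.20849058]), 'tool_rot': array([ 1.62186016e-01,  9.86760202e-01, -2.78438386e-05,  4.11748927e-06]), 'ft_force': array([-0.02940364, -0.43763136, -0.30408316]), 'ft_torque': array([-0.01548159,  0.01890744,  0.01460875]), 'grasp_force': 0.0, 'grip_width': 0.08519284005981623}
```

View pics/top0.png

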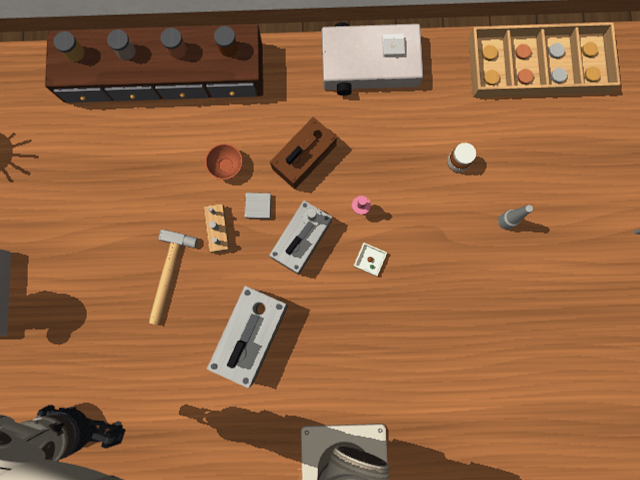

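View pics/scene0.png

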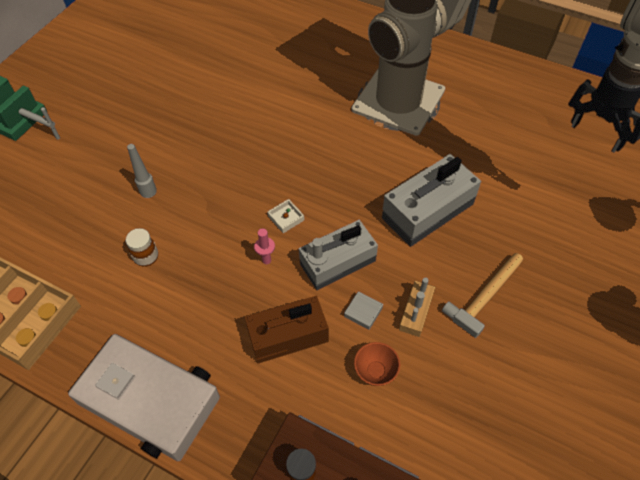

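Top view: three things resemble the die. The brown one is at (304,155), the small grey one with a punch and black knob at (300,238), and the big grey one at (247,337). The brown one is excluded, and of the two grey ones the smaller at (300,238) is meant. Its punch is at (313,215); the pink look-alike at (361,205) stays. Next I'll refine the geometry and check it in a crop.

```bash
python3 - <<'E'
from h import *
ims=[]
for n in("top","scene"):
    c=cam(n); P=cloud(c)
    near=np.hypot(P[...,0]-.525,P[...,1]-.082)<.1
    m=near&(abs(P[...,2]-.066)<.006); q=P[m]
    r=cv2.minAreaRect((q[:,:2]*1000).astype(np.float32)); print(n,m.sum(),r,q[:,2].mean())
    for nm,ctr,lo,hi,rad in(("bar",(.5,.101),.097,.112,.035),("stem",(.565,.055),.113,.13,.025)):
        mm=(np.hypot(P[...,0]-ctr[0],P[...,1]-ctr[1])<rad)&(P[...,2]>lo)&(P[...,2]<hi); s=P[mm]
        if len(s)>4: print(nm,len(s),s.mean(0).round(4),cv2.minAreaRect((s[:,:2]*1000).astype(np.float32)))
    for k in("die","punch","punch_stem","keeper_grip"):
        for d in bot.place_of(c,k):
            x=w(c,d["xyz"])
            if np.hypot(x[0]-.525,x[1]-.082)<.07: print(k,round(d["p"],2),x.round(4))
    u,v=px(c,(.525,.082,.066)).astype(int)
    ims.append(cv2.resize(c["pixels"][v-50:v+50,u-50:u+50],(400,400),interpolation=cv2.INTER_CUBIC))
cv2.imwrite("pics/crop1.png",np.hstack(ims))
E
```

```text
top 1678 ((521.734375, 83.96160125732422), (77.05670928955078, 150.69406127929688), 56.91613006591797) 0.06542185212332476
bar 110 [0.4958 0.1    0.105 ] ((495.964111328125, 100.31654357910156), (11.949641227722168, 43.92113494873047), 53.187320709228516)
stem 65 [0.5633 0.0568 0.1202] ((563.9659423828125, 57.74200439453125), (17.90880012512207, 17.636993408203125), 87.0428695678711)
die 0.76 [ 0.5231  0.088  -0.001 ]
punch 0.52 [0.5609 0.0579 0.0646]
punch_stem 0.74 [0.4962 0.1003 0.0984]
punch_stem 0.58 [0.5606 0.0603 0.096 ]
keeper_grip 0.57 [0.4992 0.1017 0.0974]
scene 1558 ((525.6346435546875, 83.55882263183594), (79.88591003417969, 152.45989990234375), 57.43752670288086) 0.06616503122847595
bar 146 [0.502  0.1005 0.1049] ((501.30584716796875, 99.83609008789062), (15.689974784851074, 43.45573425292969), 50.466793060302734)
stem 79 [0.569  0.0569 0.1209] ((567.7184448242188, 56.404869079589844), (21.138540267944336, 16.287708282470703), 26.870502471923828)
die 0.97 [0.5269 0.0827 0.0023]
punch 0.65 [0.5644 0.0535 0.0659]
punch_stem 0.78 [0.5656 0.0528 0.0981]
keeper_grip 0.8 [0.5    0.0983 0.1008]
```

View pics/crop1.png

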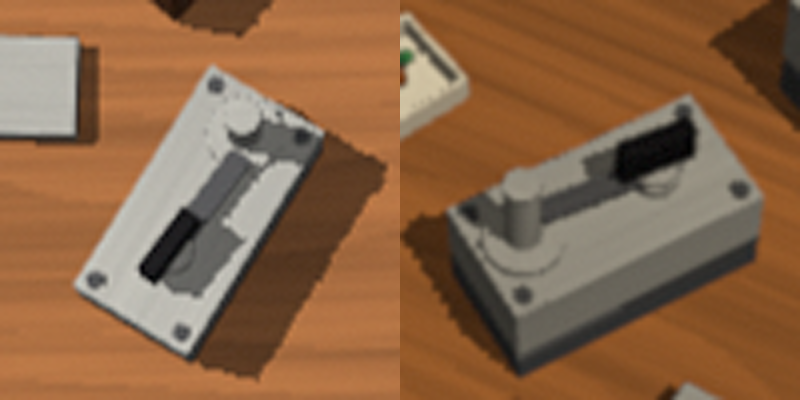

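The left half of the crop shows the small grey die with its bar locked toward the punch, and both are grey/black, so this is the one meant. The fit gives yaw about 147°, knob at (0.4985, 0.100) and punch at (0.5655, 0.0565). I'll turn the tool first, then approach above the knob.

Emit:
{"fn": "carry_out", "kwargs": {
  "increments": [8.5,0,0,0,0.125,8.5,0,0,0,0.125,8.5,-4.9,-1.3,0,0,8.5,-4.9,-1.3,0,0,8.5,-4.9,-1.3,0,0]
}}

```text
clock: 1.62
eef_pos: [0.2629, 0.36, 0.2086]
tool_rot: [0.284, 0.959, 0.0, 0.0]
ft_force: [0.2, -0.4, 0.1]
grip_width: 0.0847
grasp_force: 0.0
```

Emit:
{"fn": "carry_out", "kwargs": {
  "increments": [8.5,-4.9,-1.3,0,0,8.5,-4.9,-1.3,0,0,8.5,-4.9,-1.3,0,0,8.5,-4.9,-1.3,0,0,8.5,-4.9,-1.3,0,0]
}}

```text
clock: 2.25
eef_pos: [0.4333, 0.1717, 0.2087]
tool_rot: [0.284, 0.959, 0.0, 0.0]
ft_force: [-0.3, 0.6, -0.4]
grip_width: 0.085
grasp_force: 0.0
```

Emit:
{"fn": "carry_out", "kwargs": {
  "increments": [8.5,-4.9,-1.3,0,0,8.5,-4.6,-1.2,0,0,5,0,0,0,0,5,0,0,0,0,5,0,0,0,0]
}}

```text
clock: 2.88
eef_pos: [0.4975, 0.1012, 0.2086]
tool_rot: [0.283, 0.959, 0.0, -0.0]
ft_force: [-0.7, -0.1, -0.3]
grip_width: 0.05
grasp_force: 0.0
```

```bash
cat >> h.py <<'E'
def to(t,yaw):
    o=bot.get_obs(); M=R.from_quat(o["tool_rot"]).as_matrix(); y=np.arctan2(M[1,0],M[0,0])
    print("pos",o["eef_pos"].round(4),"yaw",y.round(4),"tilt",np.arccos(-M[2,2]).round(4),"q6",o["joint_pos"][5].round(2),"clk",o["clock"],"w",o["grip_width"],o["grasp_force"],"F",o["ft_force"].round(1),o["ft_torque"].round(2))
    print("shift cm",(M.T@(np.array(t)-o["eef_pos"])*100).round(2),"turn",((y-yaw+np.pi)%(2*np.pi)-np.pi).round(3))
E
python3 -c "
from h import *
to((.4985,.1,.083),2.566)"
```

```text
pos [0.4975 0.1012 0.2086] yaw 2.5674 tilt 0.0003 q6 0.77 clk 2.875 w 0.04998776795914544 0.0 F [-0.7 -0.1 -0.3] [-0.03  0.03  0.04]
shift cm [-0.15 -0.05 12.56] turn 0.001
```

Emit:
{"fn": "carry_out", "kwargs": {
  "increments": [5,-0.15,0,4,0,5,0,0,4,0,5,0,0,2.5,0,5,0,0,1.5,0,5,0,0,0.5,0]
}}

```text
clock: 3.5
eef_pos: [0.499, 0.1001, 0.0831]
tool_rot: [0.283, 0.959, -0.0, -0.0]
ft_force: [-0.5, 0.1, 0.1]
grip_width: 0.0498
grasp_force: 0.0
```

Emit:
{"fn": "carry_out", "kwargs": {
  "increments": [1,0,0,0,0,1,0,0,0,0,1,0,0,0,0,1,0,0,0,0,1,0,0,0,0]
}}

```text
clock: 4.12
eef_pos: [0.5004, 0.0996, 0.0844]
tool_rot: [0.284, 0.959, 0.001, 0.001]
ft_force: [-0.9, 0.4, 5.1]
grip_width: 0.01
grasp_force: 2.8
```

```bash
python3 -c "
from h import *
to((.4985,.1,.083),2.566)"
```

```text
pos [0.5004 0.0996 0.0844] yaw 2.5657 tilt 0.0021 q6 0.77 clk 4.125 w 0.009953679315837962 2.8022051422158256 F [-0.9  0.4  5.1] [0.09 0.04 0.02]
shift cm [ 0.18 -0.07  0.14] turn -0.0
```

Emit:
{"fn": "carry_out", "kwargs": {
  "increments": [0,0,0,0,0,0,0,0,0,0,0,0,0,0,0,0,0,0,0,0,0,0,0,0,0]
}}

```text
clock: 4.75
eef_pos: [0.5002, 0.0995, 0.0842]
tool_rot: [0.284, 0.959, 0.0, 0.001]
ft_force: [0.0, -0.7, 5.5]
grip_width: -0.0001
grasp_force: 2.9
```

```bash
python3 - <<'E'
from h import *
to((.4985,.1,.083),2.566)
ims=[]
for n in("top","scene"):
    c=cam(n); u,v=px(c,(.51,.09,.1)).astype(int)
    ims.append(cv2.resize(c["pixels"][v-50:v+50,u-50:u+50],(400,400),interpolation=cv2.INTER_CUBIC))
cv2.imwrite("pics/grip.png",np.hstack(ims))
E
```

```text
pos [0.5002 0.0995 0.0842] yaw 2.5656 tilt 0.0017 q6 0.77 clk 4.75 w -5.608765042189921e-05 2.8776083886623383 F [ 0.  -0.7  5.5] [-0.08  0.04  0.01]
shift cm [ 0.17 -0.05  0.12] turn -0.0
```

View pics/grip.png

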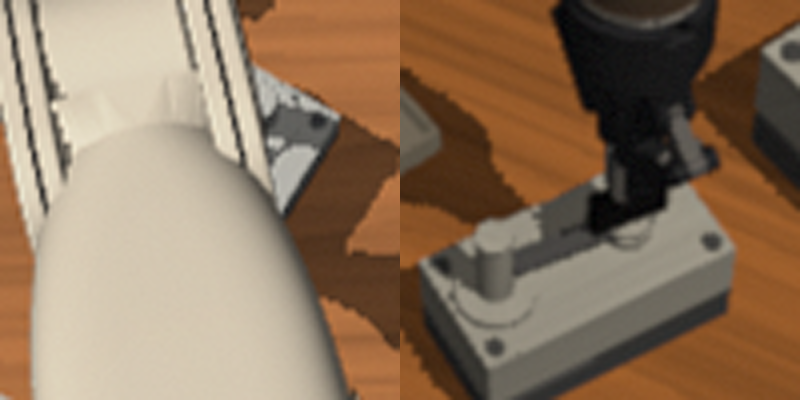

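The crop shows the fingers at the bar, at about (640,200) in its right half, but the width reads 0. That doesn't fit a grip on a 12 mm bar, so I'll check more closely.

```bash
python3 - <<'E'
from h import *
c=cam("scene"); P=cloud(c)
x=np.array((.4985,.1,0)); ax=np.array((-.839,.545,0)); ay=np.array((-.545,-.839,0))
print("tcp px",px(c,bot.get_obs()["eef_pos"]),"bar ends top",px(c,x+.022*ax+[0,0,.107]),px(c,x-.022*ax+[0,0,.107]))
D=P-x; a=D@ax; b=D@ay
m=(abs(a)<.03)&(abs(b)<.06)&(P[...,2]>.07)&(P[...,2]<.2)
q=np.stack([a[m],b[m],P[m][:,2]],1)*1000
for z in range(70,190,8):
    s=q[(q[:,2]>=z)&(q[:,2]<z+8)]
    if len(s): print(z,len(s),"a",s[:,0].min().round(),s[:,0].max().round(),"b",s[:,1].min().round(),s[:,1].max().round())
u,v=(352,225)
cv2.imwrite("pics/grip2.png",cv2.resize(c["pixels"][v-35:v+35,u-40:u+40],(800,700),interpolation=cv2.INTER_CUBIC)[:600])
E
```

```text
tcp px [350.23673293 235.84316385] bar ends top [360.20785078 224.94163492] [342.03906989 233.59118727]
70 55 a -30.0 29.0 b -41.0 33.0
78 72 a -30.0 19.0 b -14.0 7.0
86 41 a -24.0 17.0 b -9.0 0.0
94 46 a -24.0 17.0 b -11.0 3.0
102 45 a -23.0 15.0 b -10.0 7.0
110 18 a -22.0 3.0 b -13.0 7.0
118 18 a -13.0 2.0 b -16.0 2.0
126 24 a -15.0 -5.0 b -15.0 6.0
134 12 a -13.0 -9.0 b -14.0 7.0
142 9 a -14.0 -9.0 b -13.0 8.0
150 32 a -16.0 10.0 b -30.0 25.0
158 70 a -16.0 9.0 b -37.0 34.0
166 41 a -18.0 -0.0 b -44.0 42.0
174 43 a -20.0 -6.0 b -49.0 36.0
182 46 a -20.0 -10.0 b -56.0 54.0
```

View pics/grip2.png

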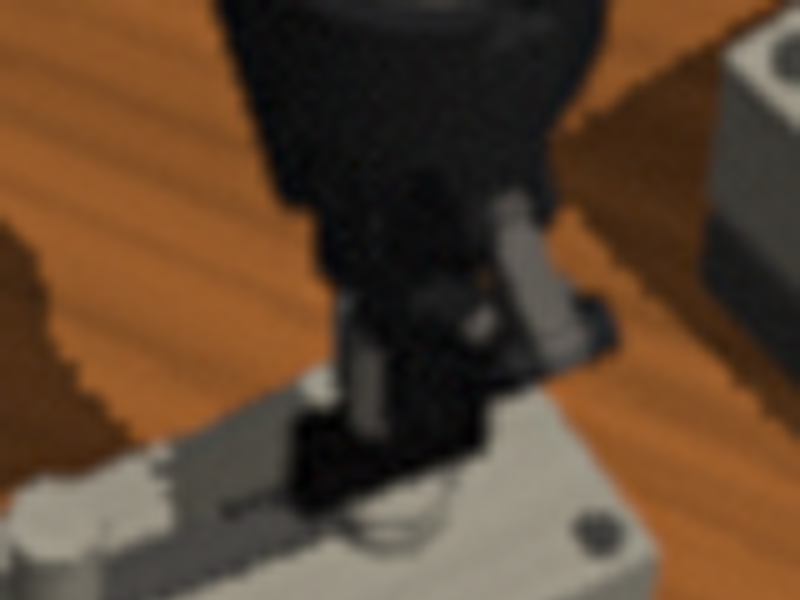

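Scene crop: the near finger strip, about (370,430), overlaps the bar's side below its top edge. It looks like a weak contact on the bar. I'll re-seat the fingers by opening, centring and going slightly deeper, then close again.

Emit:
{"fn": "carry_out", "kwargs": {
  "increments": [4,0,0,0,0,4,0,0,0,0,4,0,0,0,0,4,0.1,-0.05,0,0,4,0,0,0,0]
}}

```text
clock: 5.52
eef_pos: [0.4981, 0.0996, 0.0833]
tool_rot: [0.284, 0.959, -0.0, -0.0]
ft_force: [-0.7, -0.6, 0.5]
grip_width: 0.04
grasp_force: 0.0
```

```bash
python3 - <<'E'
from h import *
to((.4985,.1,.083),2.566)
c=cam("scene"); P=cloud(c)
x=np.array((.4985,.1,0)); ax=np.array((-.839,.545,0)); ay=np.array((-.545,-.839,0))
D=P-x; a=D@ax; b=D@ay
m=(abs(a)<.03)&(abs(b)<.06)&(P[...,2]>.07)&(P[...,2]<.2)
q=np.stack([a[m],b[m],P[m][:,2]],1)*1000
for z in range(78,150,8):
    s=q[(q[:,2]>=z)&(q[:,2]<z+8)]
    if len(s): print(z,len(s),"a",s[:,0].min().round(),s[:,0].max().round(),"b",np.histogram(s[:,1],np.arange(-60,61,10))[0])
u,v=(352,225)
cv2.imwrite("pics/grip3.png",cv2.resize(c["pixels"][v-35:v+35,u-40:u+40],(800,700),interpolation=cv2.INTER_CUBIC)[:600])
E
```

```text
pos [0.4981 0.0996 0.0833] yaw 2.5659 tilt 0.0006 q6 0.77 clk 5.525 w 0.03995291464481755 0.0 F [-0.7 -0.6  0.5] [ 0.01 -0.02  0.03]
shift cm [-0.01  0.05  0.03] turn -0.0
78 52 a -30.0 1.0 b [ 0  0  0  0  7 34 11  0  0  0  0  0]
86 23 a -24.0 -2.0 b [ 0  0  0  0  0 21  2  0  0  0  0  0]
94 23 a -24.0 -2.0 b [ 0  0  0  0  0 20  3  0  0  0  0  0]
102 71 a -24.0 7.0 b [ 0  0  0  1  0 36 26  0  8  0  0  0]
110 32 a -16.0 5.0 b [ 0  0  1 12  1  2  1  2 13  0  0  0]
118 42 a -12.0 7.0 b [ 0  0 11 10  1  0  0  1 18  1  0  0]
126 26 a -11.0 2.0 b [ 0  0  3  8  1  0  0  1 13  0  0  0]
134 32 a -12.0 3.0 b [ 0  0  3  7  2  0  0  2 18  0  0  0]
142 26 a -12.0 1.0 b [ 0  0  2  5  0  0  0  0 18  1  0  0]
```

View pics/grip3.png

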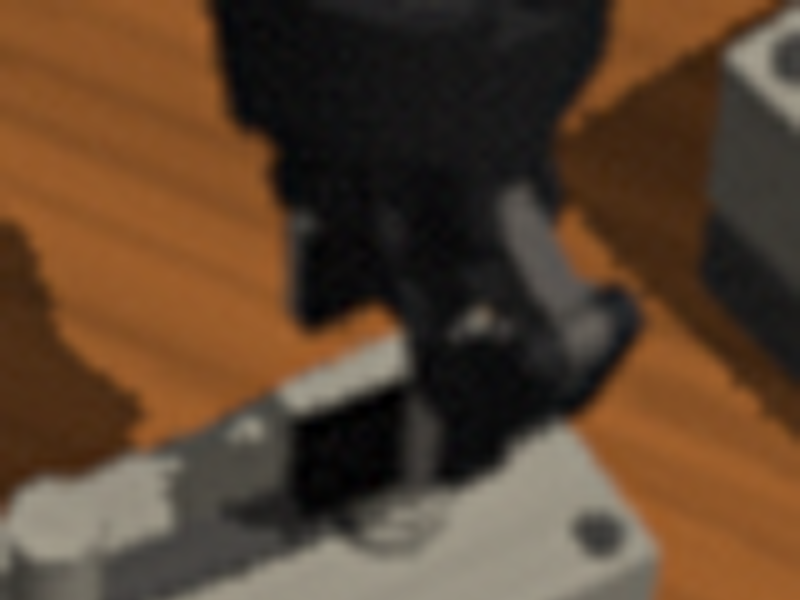

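Opened to 40 mm, the finger tips stop at about (300,325) for the far one and (425,485) for the near one, which looks higher than the reported TCP suggests. I'll compute the actual tip height.

```bash
python3 - <<'E'
from h import *
c=cam("scene"); P=cloud(c)
x=np.array((.4981,.0996,0)); ax=np.array((-.839,.545,0)); ay=np.array((-.545,-.839,0))
for a in(-11,11):
  for b in(20,34,-20,-34):
    print(a,b,[(z,((px(c,x+ax*a/1e3+ay*b/1e3+[0,0,z/1e3])-[312,190])*10).round()) for z in(83,95,105)])
D=P-x; a=D@ax; b=D@ay
for s in(1,-1):
    m=(abs(a)<.02)&(s*b>.015)&(s*b<.045)&(P[...,2]>.085)&(P[...,2]<.15); print(s,np.sort(P[m][:,2])[:10].round(3))
E
```

```text
-11 20 [(83, array([294., 408.])), (95, array([295., 376.])), (105, array([296., 349.]))]
-11 34 [(83, array([261., 360.])), (95, array([262., 328.])), (105, array([262., 301.]))]
-11 -20 [(83, array([391., 545.])), (95, array([393., 514.])), (105, array([395., 487.]))]
-11 -34 [(83, array([426., 594.])), (95, array([428., 563.])), (105, array([430., 537.]))]
11 20 [(83, array([383., 365.])), (95, array([385., 333.])), (105, array([386., 306.]))]
11 34 [(83, array([350., 319.])), (95, array([351., 286.])), (105, array([352., 259.]))]
11 -20 [(83, array([481., 502.])), (95, array([483., 470.])), (105, array([486., 443.]))]
11 -34 [(83, array([516., 550.])), (95, array([519., 519.])), (105, array([521., 492.]))]
1 [0.105 0.108 0.109 0.109 0.11  0.111 0.111 0.112 0.112 0.112]
-1 [0.105 0.112 0.112 0.112 0.113 0.115 0.115 0.115 0.115 0.116]
```

The tips really are about 22 mm higher than the reported TCP implies (0.107 m), so they closed on top of the bar. I'll go 22 mm lower.

Emit:
{"fn": "carry_out", "kwargs": {
  "increments": [4,0,0.05,1.0,0,4,0,0,0.8,0,4,0,0,0.4,0,4,0,0,0,0,4,0,0,0,0]
}}

```text
clock: 6.25
eef_pos: [0.4988, 0.1001, 0.0616]
tool_rot: [0.284, 0.959, 0.0, 0.0]
ft_force: [-0.6, 0.4, -0.0]
grip_width: 0.0399
grasp_force: 0.0
```

Emit:
{"fn": "carry_out", "kwargs": {
  "increments": [0.5,0,0,0,0,0.5,0,0,0,0,0.5,0,0,0,0,0.5,0,0,0,0,0.5,0,0,0,0]
}}

```text
clock: 6.88
eef_pos: [0.4994, 0.1005, 0.062]
tool_rot: [0.284, 0.959, 0.001, 0.001]
ft_force: [1.1, 1.9, 3.0]
grip_width: 0.0107
grasp_force: 59.6
```

```bash
python3 -c "
from h import *
to((.4985,.1,.083),2.566)"
```

```text
pos [0.4994 0.1005 0.062 ] yaw 2.566 tilt 0.0018 q6 0.77 clk 6.875 w 0.010728173196184555 59.63234603404999 F [1.1 1.9 3. ] [ 0.43 -0.37 -0.1 ]
shift cm [ 0.05 -0.09 -2.1 ] turn -0.0
```

Firm grip, 59.6 N. Now I'll turn clockwise by 1.4 rad.

Emit:
{"fn": "carry_out", "kwargs": {
  "increments": [0.5,0,0,0,0.14,0.5,0,0,0,0.14,0.5,0,0,0,0.14,0.5,0,0,0,0.14,0.5,0,0,0,0.14]
}}

```text
clock: 7.5
eef_pos: [0.4999, 0.1008, 0.062]
tool_rot: [0.597, 0.802, 0.001, 0.001]
ft_force: [3.5, 3.0, 1.6]
grip_width: 0.0107
grasp_force: 59.3
```

```bash
python3 -c "
from h import *
to((.4985,.1,.062),2.566-1.4)"
```

```text
pos [0.4999 0.1008 0.062 ] yaw 1.8621 tilt 0.0029 q6 1.48 clk 7.5 w 0.010731721591616245 59.317578077316284 F [3.5 3.  1.6] [ 0.62 -0.55  0.14]
shift cm [-0.04 -0.16  0.  ] turn 0.696
```

Emit:
{"fn": "carry_out", "kwargs": {
  "increments": [0.5,0,0,0,0.15,0.5,0,0,0,0.15,0.5,0,0,0,0.15,0.5,0,0,0,0.15,0.5,0,0,0,0.1]
}}

```text
clock: 8.12
eef_pos: [0.5005, 0.1008, 0.062]
tool_rot: [0.836, 0.549, 0.002, 0.0]
ft_force: [3.6, 2.5, -0.2]
grip_width: 0.0106
grasp_force: 59.1
```

Emit:
{"fn": "carry_out", "kwargs": {
  "increments": [0.5,0,0,0,0,4,0,0,0,0,4,0,0,0,0,4,0,0,0,0,4,0,0,0,0]
}}

```text
clock: 8.75
eef_pos: [0.4984, 0.0999, 0.0614]
tool_rot: [0.835, 0.55, -0.0, -0.0]
ft_force: [-0.9, 0.3, -0.2]
grip_width: 0.0397
grasp_force: 0.0
```

Emit:
{"fn": "carry_out", "kwargs": {
  "increments": [4,0,0,-3,0,4,0,0,-4,0,5,0,0,-3,-0.15,5,0,0,0,-0.18,5,0,0,0,-0.18]
}}

```text
clock: 9.38
eef_pos: [0.4989, 0.1, 0.1622]
tool_rot: [0.667, 0.745, 0.0, 0.0]
ft_force: [-0.3, -1.1, -0.8]
grip_width: 0.0499
grasp_force: 0.0
```

Emit:
{"fn": "carry_out", "kwargs": {
  "increments": [5,0,0,0,-0.18,5,0,0,0,-0.18,5,0,0,0,-0.18,5,0,0,0,-0.18,5,0,0,0,-0.17]
}}

```text
clock: 10.0
eef_pos: [0.4985, 0.0999, 0.1614]
tool_rot: [0.281, 0.96, -0.0, -0.0]
ft_force: [0.3, 0.3, -0.9]
grip_width: 0.0499
grasp_force: 0.0
```

```bash
python3 - <<'E'
from h import *
ims=[]
for n in("top","scene"):
    c=cam(n); u,v=px(c,(.525,.082,.08)).astype(int); P=cloud(c)
    ims.append(cv2.resize(c["pixels"][v-50:v+50,u-50:u+50],(400,400),interpolation=cv2.INTER_CUBIC))
    mm=(np.hypot(P[...,0]-.565,P[...,1]-.056)<.02)&(P[...,2]>.115)&(P[...,2]<.13); s=P[mm]
    if len(s)>4: print(n,len(s),s.mean(0).round(4),cv2.minAreaRect((s[:,:2]*1000).astype(np.float32))[0])
cv2.imwrite("pics/turned.png",np.hstack(ims))
to((.5656,.0565,.17),2.566)
E
```

```text
top 25 [0.564  0.0519 0.1206] (563.9879150390625, 52.20054244995117)
scene 74 [0.5683 0.0569 0.1212] (566.8963623046875, 55.97758483886719)
pos [0.4985 0.1    0.1614] yaw 2.5655 tilt 0.0003 q6 0.77 clk 10.1 w 0.04994138029588279 0.0 F [0.3 0.3 0.1] [-0.01 -0.02 -0.07]
shift cm [-7.99  0.01 -0.86] turn -0.0
```

View pics/turned.png

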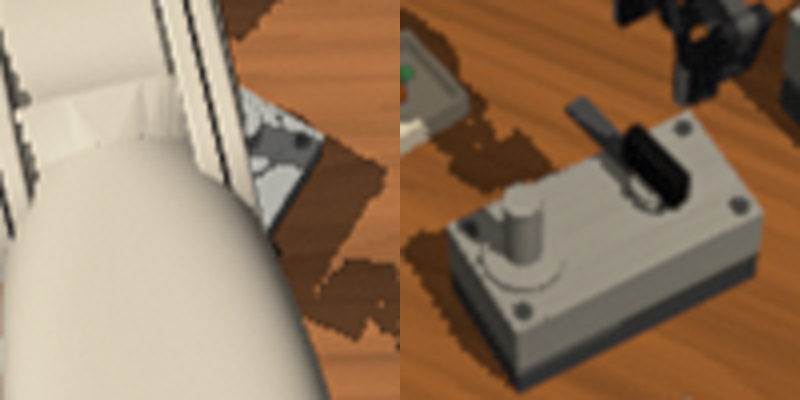

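The scene half of the crop shows the keeper arm swung out over the +y side, tip near (580,105), clear of the flange, and the punch still home at (523,220). Next I'll move over the stem and descend to grip it.

Emit:
{"fn": "carry_out", "kwargs": {
  "increments": [5,-4,0.1,0,0,5,-4.1,0,0,0,5,0,0,3,0,5,0,0,3,0,5,0,0,1.5,0]
}}

```text
clock: 10.72
eef_pos: [0.5659, 0.0565, 0.0846]
tool_rot: [0.285, 0.958, -0.001, -0.001]
ft_force: [-0.7, 0.1, -0.0]
grip_width: 0.0494
grasp_force: 0.0
```

Emit:
{"fn": "carry_out", "kwargs": {
  "increments": [5,0,0,1.5,0,5,0,0,0.7,0,5,0,0,0,0,3,0,0,0,0,2.6,0,0,0,0]
}}

```text
clock: 11.35
eef_pos: [0.5678, 0.0569, 0.0654]
tool_rot: [0.284, 0.959, 0.0, 0.001]
ft_force: [0.2, 0.2, -0.7]
grip_width: 0.0259
grasp_force: 0.0
```

```bash
python3 -c "
from h import *
to((.567,.0572,.063),2.566)"
```

```text
pos [0.5678 0.0569 0.0654] yaw 2.5658 tilt 0.0016 q6 0.68 clk 11.35 w 0.025903194599697758 0.0 F [ 0.2  0.2 -0.7] [ 0.05  0.02 -0.04]
shift cm [ 0.08 -0.02  0.24] turn -0.0
```

Emit:
{"fn": "carry_out", "kwargs": {
  "increments": [2,0,0,0,0,1.5,0,0,0,0,1.5,0,0,0,0,1.5,0,0,0,0,1.5,0,0,0,0]
}}

```text
clock: 11.98
eef_pos: [0.5674, 0.0566, 0.0651]
tool_rot: [0.284, 0.959, -0.0, 0.0]
ft_force: [-2.2, -0.7, 6.0]
grip_width: 0.0187
grasp_force: 58.6
```

```bash
python3 -c "
from h import *
to((.567,.0572,.063),2.566)"
```

```text
pos [0.5674 0.0566 0.0651] yaw 2.5657 tilt 0.0009 q6 0.68 clk 11.975 w 0.018718912873891796 58.58574450016022 F [-2.2 -0.7  6. ] [-0.34  0.31 -0.02]
shift cm [0.07 0.03 0.21] turn -0.0
```

Gripped at 58.6 N with small side forces. I'll draw up slowly and check partway.

Emit:
{"fn": "carry_out", "kwargs": {
  "increments": [1.5,0,0,-0.2,0,1.5,0,0,-0.3,0,1.5,0,0,-0.3,0,1.5,0,0,-0.2,0,1.5,0,0,0,0]
}}

```text
clock: 12.6
eef_pos: [0.567, 0.0569, 0.0746]
tool_rot: [0.284, 0.959, 0.0, -0.0]
ft_force: [0.5, -0.1, -3.0]
grip_width: 0.0183
grasp_force: 58.6
```

```bash
python3 - <<'E'
from h import *
to((.567,.0572,.0951),2.566)
c=cam("scene"); 
for k in("punch","punch_stem"):
  for d in bot.place_of(c,k): print(k,d["p"],w(c,d["xyz"]).round(4))
E
```

```text
pos [0.567  0.0569 0.0746] yaw 2.5659 tilt 0.0004 q6 0.68 clk 12.6 w 0.01831129945201487 58.620023131370544 F [ 0.5 -0.1 -3. ] [ 0.01 -0.09 -0.07]
shift cm [ 0.02  0.03 -2.05] turn -0.0
punch 0.66 [ 0.5907 -0.0585  0.0559]
punch 0.45 [0.563  0.0575 0.0771]
punch_stem 0.79 [ 0.5911 -0.0554  0.092 ]
punch_stem 0.45 [0.5666 0.0562 0.1037]
```

The punch is up about 10 mm and free: the load is −3 N and there is no side force. Another 20 mm to go.

Emit:
{"fn": "carry_out", "kwargs": {
  "increments": [1.5,0,0,-0.4,0,1.5,0,0,-0.5,0,1.5,0,0,-0.5,0,1.5,0,0,-0.4,0,1.5,0,0,-0.2,0]
}}

```text
clock: 13.38
eef_pos: [0.5673, 0.0568, 0.095]
tool_rot: [0.284, 0.959, 0.0, 0.0]
ft_force: [-0.1, -0.0, -3.7]
grip_width: 0.0186
grasp_force: 58.6
```

Emit:
{"fn": "carry_out", "kwargs": {
  "increments": [1.5,0,0,0,0,1.5,0,0,0,0,1.5,0,0,0,0,1.5,0,0,0,0,1.5,0,0,0,0]
}}

```text
clock: 14.0
eef_pos: [0.5671, 0.0568, 0.0944]
tool_rot: [0.284, 0.959, -0.0, -0.0]
ft_force: [0.2, 0.7, -4.4]
grip_width: 0.0183
grasp_force: 58.6
```

```bash
python3 - <<'E'
from h import *
to((.567,.0569,.0946),2.566)
c=cam("scene"); u,v=px(c,(.525,.082,.08)).astype(int); P=cloud(c)
for k in("punch","punch_stem"):
  for d in bot.place_of(c,k): print(k,d["p"],w(c,d["xyz"]).round(4))
cv2.imwrite("pics/up.png",cv2.resize(c["pixels"][v-40:v+35,u-50:u+50],(800,600),interpolation=cv2.INTER_CUBIC))
E
```

```text
pos [0.5671 0.0568 0.0944] yaw 2.5658 tilt 0.0002 q6 0.68 clk 14.0 w 0.018322385866718457 58.62413048744202 F [ 0.2  0.7 -4.4] [ 0.03 -0.01 -0.03]
shift cm [ 0.02  0.   -0.02] turn -0.0
punch 0.57 [ 0.5917 -0.0567  0.0594]
punch 0.47 [0.5646 0.0551 0.0949]
punch_stem 0.97 [ 0.5957 -0.0541  0.0919]
punch_stem 0.53 [0.5656 0.0577 0.1288]
```

View pics/up.png

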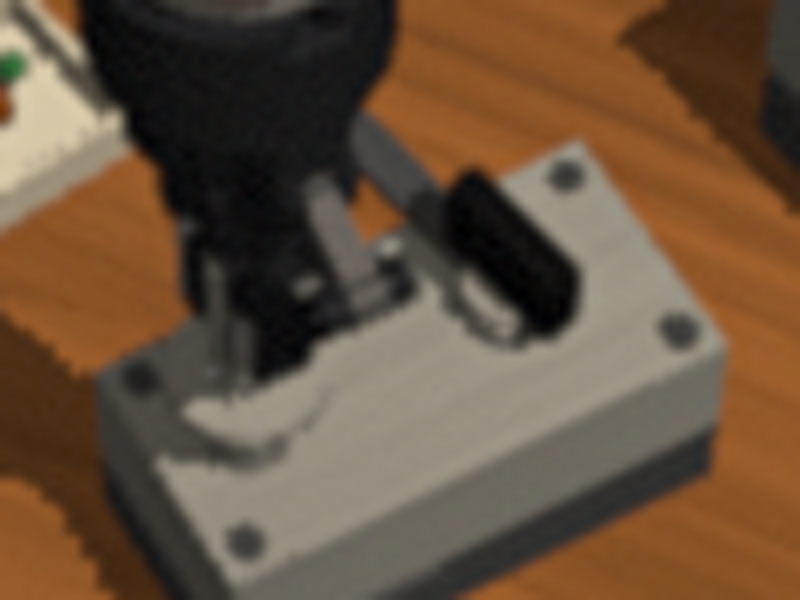

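The picture shows the flange raised off the block at about (250,420), the fingers on the stem, and the keeper still swung away at (510,260). Measured lift is about 29 mm. Handing in.

```bash
python3 -c "
from workcell import bot
print(bot.job_done())"
```

```text
the job is handed in; nothing more can be done
None
```

I turned the knob about 1.4 rad clockwise, drew the punch up about 29 mm and handed the job in with it gripped at 58.6 N, still and upright; the hand-in returned no verdict.

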